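Refill the print browser tray and lock its follower

TASK

Stand the spare boxed print set (orange band) in the browser tray, upright behind the other three; set it in, do not drop it. Then squeeze the follower's red release lever and, keeping it squeezed, slide the follower up behind the sets until they are gently closed up (do not crush them), let go, and leave the follower locked with its toe fully down in the closest notch that fits. Disturb nothing else on the table.

Things in the scene. Friction and masses are not known exactly. Their poses are not given: they have to be found in the camera images.
- tray: Fixed plywood tray, 178 x 338 mm outside, long along its y; origin: centre of its underside, on the table. Its +y end is the front: end wall 75 mm high, inner face at y = +159 mm. Rear end wall (inner face y = -159 mm) and side walls 45 mm high; inside 158 mm wide. Floor top at z = 20 mm; a 20 mm groove along x = 0 holds a steel rail with teeth up to z = 18 mm, so boxes stand across it.
- follower: Grey upright plate 140 mm wide, top 121 mm over the table, sliding along the tray's y on a shoe (about 5 N friction; cannot lift or turn). Origin: middle of the foot of the plate's front face; axes as the tray. Starts parked at the rear, face at tray y = -59 to -29 mm; can go forward to +84 mm. Behind it stand a dark fixed grip post (24 mm wide in x, 10 mm thick) and the red release lever.
- follower_face (a point): Middle of the front face of the follower's plate, 70 mm over the table; axes as the tray.
- grip_point (a point): Where to squeeze post and lever, from above, along the tray's y: 17.5 mm behind the plate's face, 160 mm over the table, 20 mm below their tops; half-way between them when squeezed. Post's front face 11.5 mm ahead of it; lever's rear face 11.5 mm behind it squeezed, 31.5 mm let go (43 mm over both, then 23). 2 N starts the lever, 5 N squeezes it fully.
- toe (a point): Foot of the latch toe, 84 mm behind the plate's face; squeezing lifts it 8 mm. Rail: square teeth 7.5 mm long, 8 mm high, every 14 mm; notches 6.5 mm for the 4 mm toe (2.5 mm play), locking both ways. Where the notches lie along the tray varies by 7 mm either way: find by feel. Parked, the toe lies in a long gap behind the first tooth, where the follower slides freely up to that tooth.
- release_lever (a joint): Lever angle: 0 let go with the toe fully down, about 0.10 toe on top of a tooth (the follower still slides, at about 5 N, till the toe drops in the next notch and it stops hard), over 0.12 toe clear, 0.14 fully squeezed. Sprung back to 0: the spring is weaker than the friction of the shoe, so the follower stays where it is let go.
- spare_center (a point): Centre of the spare boxed print set, with an orange band round its top: a stiff box 148 mm wide (its x), 24 mm thick (its y), 105 mm high, 0.11 to 0.22 kg. It stands on the table to the right of the tray.
- print_front_center (a point): Centre of the front print set in the tray (blue band), same box, stands near the front wall. Each set slides along the floor at about 1 N.
- print_mid_center (a point): Centre of the middle print set (green band), same box, with a few mm of gap to its neighbours.
- print_rear_center (a point): Centre of the rear print set (white band), same box.
- cup_white: Bystander: white cup, 72 mm across, 62 mm high; origin under its centre.
- cup_blue: Bystander: blue cup, 76 mm across, 66 mm high; origin under its centre.
- tea_tin: Bystander: green tea tin, 66 mm across, 85 mm high; origin under its centre.
- doll: Bystander: turned wooden doll, 44 mm across, 97 mm high; origin under its centre.
- paper_tape: Bystander: pink roll of paper tape lying flat, 54 mm across, 20 mm high; origin under its centre.
- gift_box: Bystander: brown gift box with a white band, 85 x 85 x 50 mm; origin under its centre.

How it is judged:
By the outcome, as a careful person would: the job done as asked, in the order asked, and still so for the second after the job is handed in, with the robot touching nothing.
It also fails if it takes over 64 s, if anything falls off the work surface, if the arm or the gripper's body presses on something with over 40 N, if the wrist force passes 120 N, or if a joint passes its speed limit or range.

ROBOT

A 6-joint arm with a two-finger parallel gripper is mounted at the origin on the work surface. World frame = base frame: x ahead of the robot, y to its left, z up, the work surface at z = 0. Lengths are in m, angles in rad, forces in N, time in s.
With the tool pointing down it reaches from about 0.35 to 0.775 m from the base axis. Payload 7.3 kg.
Tool frame: the origin (TCP) lies midway between the tips of the shut fingers; the grasp point (between the pads) lies 19 mm behind it; z points along the fingers, y is the direction in which the jaws open and shut (so a half turn about z gives the same grasp; the last joint's range is limited). The gripper opens to 92 mm and grips with 3 to 60 N. Pads are 19 mm wide; open, the fingers measure 130 mm over their backs; the gripper's body (75 mm by 190 mm) begins 47 mm behind the grasp point.
Start: joints at [-1.429, 0.342, 1.524, -0, 1.275, -0.146], TCP at [0.149, -0.503, 0.227] pointing down, gripper open.
Joint ranges: [-2.53, 2.53], [-0.77, 2.02], [0.04, 2.7], [-1, 4.14], [0.28, 2.66], [-3.11, 3.11]. Speed limits (rad/s): [2.57, 2.57, 3.14, 3.14, 3.14, 3.14].

INTERFACE

Orientations are given as [roll, pitch, yaw] about the fixed x, y, z axes, in that order (R = Rz(yaw) Ry(pitch) Rx(roll)).
In Python, from cell import robot gives the robot as it stands.
- The arm moves only by the shell command python3 -m crank 'ROWS' [FORCE]. ROWS is a JSON object of lists of equal length, an entry for each row: "claw": the opening, from 0 (shut) to 1 (fully open); "delta_pos": the shift along the tool's x, y, z in units of 25 mm (1.0 is 25 mm), a list of three; "roll": the turn about the tool's z in units of 6 degrees (1.0 is 6 degrees). In form: {"claw": [claw, ...], "delta_pos": [[dx, dy, dz], ...], "roll": [roll, ...]}. A call has exactly 8 rows; each row is the pose to reach, as a shift and turn from the pose commanded when the call began, along the tool's axes at that moment; what a row does not reach only later rows make up. A row lasts 1/12 s, in which the tool goes at most 41.7 mm and 7.16 degrees, less where a joint would pass 70% of its speed; a pose out of reach is approached as far as the arm can. A call with a gripper value outside its range is refused whole. The fingers move at their own pace and stop on an object; FORCE is the grip in N (left out, the last holds). Time passes only in rows, so rows that repeat a pose let the fingers close, or fill a call up. It gives the time, the measured TCP pose, the force and the opening at its end, in the units of the state.
- robot.observe(): the state, without advancing time (a new reading comes with each control period).
- robot.read_camera(name): name is "scene" or "top" or "wrist"; returns a dict with "color" (420x560x3 uint8, blue, green, red), "fx", "fy", "cx", "cy" (pixels), "rvec" (rotation vector, rad) and "tvec" (3), from world to camera coordinates, as OpenCV has them; the wrist camera has in their place "hand_eye" (4x4, takes a point from camera to tool coordinates, whose origin is the TCP and whose axes are the flange's). Camera axes: x right, y down, z forward; pixel columns grow to the right and rows downward; lengths in m; the calibration is good to about 2 mm. The wrist camera is an equidistant fisheye: a pixel r from the principal point sees the ray r / f radians off the axis. A picture is of the moment at which its call begins: read the wrist's pose just before it. There is no depth.
- robot.hand_in(): hands the job in, once; it reports no verdict.
The state is a dict: "time": time; "qpos": joint angles; "qvel": joint speeds; "joint_efforts": joint torques, N m; "tool_pos": TCP position; "tool_rot": TCP orientation; "contact_force": force on the tool from outside, world axes, zero at the start; "torque": the same for the moment, N m; "opening": finger opening in m.
Only numpy, scipy, OpenCV 4.12 (cv2) and the standard library are available. Lean on these libraries where they do the work, as an engineer would, in place of code of your own. Each camera call takes 0.05 s, during which the arm holds its last target.

## Working session

There is one attempt and no reset: what is moved stays moved. The work goes in short steps, Python scripts to look and compute and a shell command to move; the robot and the scene stay as the last step left them, time stands still between calls to the robot, and variables do not carry over. Pictures are saved under pics/ and viewed, and the job is handed in when it is done.

```bash
ls; mkdir -p pics; python3 - <<'E'
from cell import robot
import cv2
s=robot.observe(); print(s)
for n in ["scene","top","wrist"]:
    c=robot.read_camera(n); cv2.imwrite(f"pics/{n}0.png",c["color"]); print(n,{k:v for k,v in c.items() if k!="color"})
E
```

```text
pics
{'time': 0.0, 'qpos': array([-1.42899543e+00,  3.42700371e-01,  1.52505040e+00, -1.13116398e-05,
        1.27536343e+00, -1.45991322e-01]), 'qvel': array([ 1.59045884e-03,  9.02342359e-05, -1.39273305e-03, -1.33698966e-03,
       -1.11579774e-03,  1.48581738e-04]), 'joint_efforts': array([ 1.78621565e-03, -4.31232941e+01, -2.44221264e+01,  7.19072367e-02,
        5.60838764e-02, -1.15665039e-04]), 'tool_pos': array([ 0.14897729, -0.50298868,  0.2260449 ]), 'tool_rot': array([-3.14008572e+00, -2.10642580e-04,  2.87795364e-01]), 'contact_force': array([ 0.43737102,  0.12879399, -0.29389857]), 'torque': array([-0.02153655,  0.03624754, -0.02435128]), 'opening': 0.09192623146239219}
scene {'fx': 434.00467449742786, 'fy': 434.00467449742786, 'cx': 284.6903760696525, 'cy': 211.07488176329286, 'rvec': array([ 2.00570028,  0.8693027 , -0.45316985]), 'tvec': array([-0.37611232, -0.16314894,  1.88808763])}
top {'fx': 427.60707837906637, 'fy': 427.60707837906637, 'cx': 270.9596659136835, 'cy': 212.3434928727436, 'rvec': array([ 2.15253645, -2.16673235,  0.10932045]), 'tvec': array([-0.04789443,  0.5647471 ,  1.17776078])}
wrist {'fx': 325.19226210127806, 'fy': 325.19226210127806, 'cx': 279.7763643064017, 'cy': 208.01371890171438, 'hand_eye': array([[-3.89310187e-04, -9.52474276e-01, -3.04618780e-01,
         8.25561837e-02],
       [ 9.99999915e-01, -3.29227094e-04, -2.48605212e-04,
        -7.58696074e-04],
       [ 1.36501313e-04, -3.04618851e-01,  9.52474323e-01,
        -1.57202604e-01],
       [ 0.00000000e+00,  0.00000000e+00,  0.00000000e+00,
         1.00000000e+00]])}
```

View pics/top0.png

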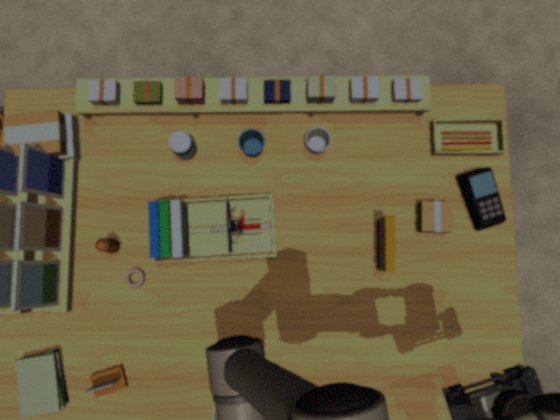

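View pics/scene0.png

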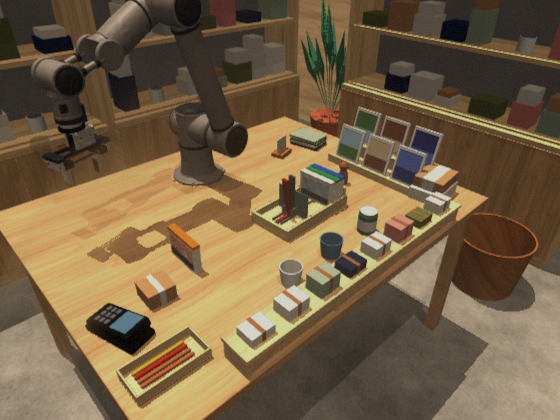

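View pics/wrist0.png

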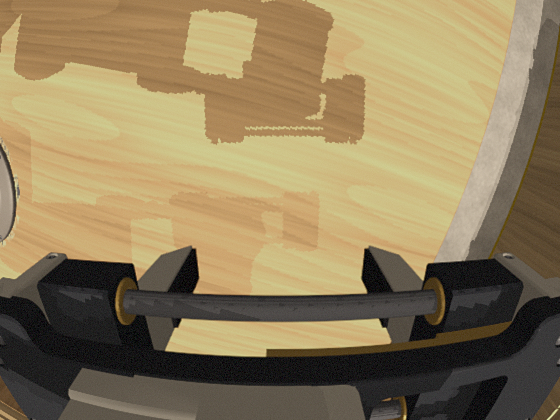

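The top view shows the tray at columns 148–276 and rows 195–262, with its front to the left (world +y). The spare is at about (387,243), the follower plate at column 229 and the red lever at about (250,227). I'll enlarge these for pixel measurement.

```bash
python3 - <<'E'
import cv2
im=cv2.imread("pics/top0.png")
cv2.imwrite("pics/t_tray.png",cv2.resize(im[185:270,140:285],None,fx=5.5,fy=5.5,interpolation=cv2.INTER_CUBIC))
cv2.imwrite("pics/t_spare.png",cv2.resize(im[195:290,360:460],None,fx=6,fy=6,interpolation=cv2.INTER_CUBIC))
im=cv2.imread("pics/scene0.png")
cv2.imwrite("pics/s_tray.png",cv2.resize(im[150:250,240:360],None,fx=6,fy=6,interpolation=cv2.INTER_CUBIC))
E
```

```text
(no output)
```

View pics/t_tray.png

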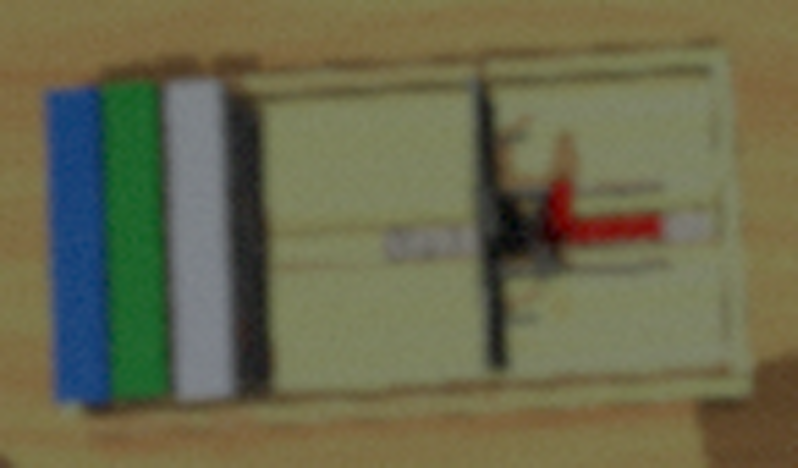

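View pics/t_spare.png

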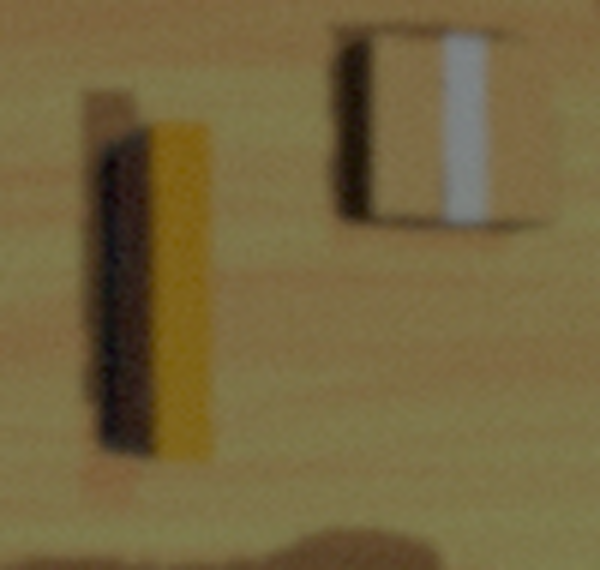

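View pics/s_tray.png

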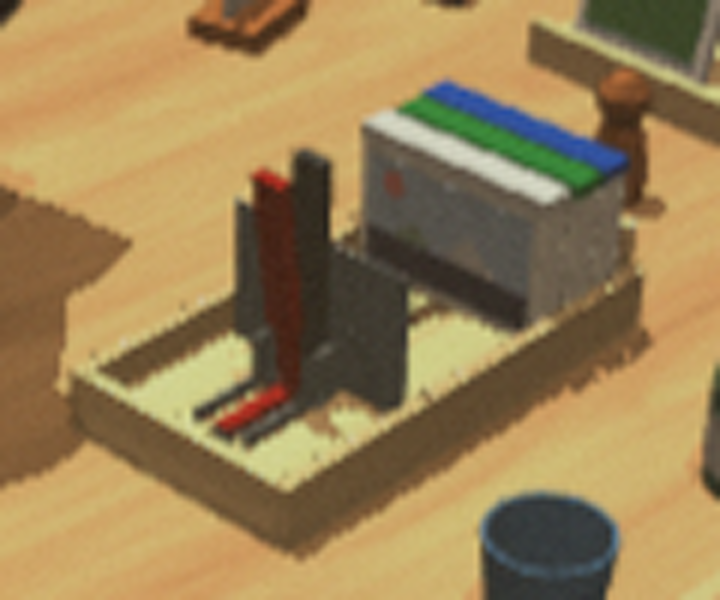

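```bash
cat > h.py <<'E'
import numpy as np, cv2
def ray(c,u,v):
    R=cv2.Rodrigues(c["rvec"])[0]; o=-R.T@c["tvec"]
    d=R.T@np.array([(u-c["cx"])/c["fx"],(v-c["cy"])/c["fy"],1]); return o,d
def atz(c,u,v,z):
    o,d=ray(c,u,v); return o+d*(z-o[2])/d[2]
def proj(c,p):
    R=cv2.Rodrigues(c["rvec"])[0]; q=R@np.asarray(p)+c["tvec"]; return c["fx"]*q[0]/q[2]+c["cx"],c["fy"]*q[1]/q[2]+c["cy"]
E
python3 - <<'E'
from cell import robot
from h import *
import pickle
cams={n:{k:v for k,v in robot.read_camera(n).items() if k!="color"} for n in("scene","top","wrist")}
pickle.dump(cams,open("cams.pkl","wb"))
c=cams["top"]
T=lambda x,y,z:atz(c,(x+.5)/5.5-.5+140,(y+.5)/5.5-.5+185,z).round(4)
S=lambda x,y,z:atz(c,(x+.5)/6-.5+360,(y+.5)/6-.5+195,z).round(4)
for n,p in dict(blueL_far=(46,90,.125),blueL_near=(58,403,.125),whiteR_far=(224,80,.125),whiteR_near=(237,395,.125),blue_green=(104,240,.125),green_white=(170,240,.125),plF_far=(472,82,.121),plF_near=(488,368,.121),plB_far=(488,82,.121),plB_near=(507,368,.121),
 rear_far=(725,45,.045),rear_near=(750,393,.045)).items(): print(n,T(*p))
for n,p in dict(a=(150,122,.105),b=(210,122,.105),c=(213,460,.105),d=(155,460,.105)).items(): print(n,S(*p))
for p in [(345,30,.05),(550,30,.05),(550,222,.05),(370,222,.05)]: print("gift",S(*p))
E
```

```text
blueL_far [0.5863 0.2698 0.125 ]
blueL_near [0.4379 0.2603 0.125 ]
whiteR_far [0.5905 0.1849 0.125 ]
whiteR_near [0.4411 0.1761 0.125 ]
blue_green [0.5145 0.2404 0.125 ]
green_white [0.5142 0.2091 0.125 ]
plF_far [0.5892 0.067  0.121 ]
plF_near [0.4531 0.0587 0.121 ]
plB_far [0.5891 0.0594 0.121 ]
plB_near [0.453  0.0497 0.121 ]
rear_far [ 0.6182 -0.0533  0.045 ]
rear_near [ 0.4413 -0.0648  0.045 ]
a [ 0.5472 -0.3527  0.105 ]
b [ 0.547  -0.3791  0.105 ]
c [ 0.3994 -0.3748  0.105 ]
d [ 0.3996 -0.3497  0.105 ]
gift [ 0.5951 -0.4585  0.05  ]
gift [ 0.5944 -0.5532  0.05  ]
gift [ 0.5054 -0.5485  0.05  ]
gift [ 0.5059 -0.4661  0.05  ]
```

```bash
python3 -m crank '{"claw":[1,1,1,1,1,1,1,1],"delta_pos":[[1,0,-1],[2.5,-0.3,-1.2],[4,-0.5,-1.2],[5.5,-0.7,-1.2],[7,-0.9,-1.2],[8.5,-1.1,-1.2],[10,-1.3,-1.2],[11.5,-1.4,-1.2]],"roll":[0.4,0.8,1.2,1.6,2.0,2.4,2.8,3.0]}' 30; python3 - <<'E'
from cell import robot
print(robot.observe()['tool_rot'])
E
```

```text
time: 0.97
tool_pos: [0.4163, -0.3869, 0.2569]
tool_rot: [3.142, 0.0, -0.028]
contact_force: [-0.0, -1.3, 0.9]
opening: 0.0921
[ 3.14154206e+00  3.04848851e-05 -2.83905522e-02]
```

```bash
cat >> h.py <<'E'
from scipy.spatial.transform import Rotation as Ro
def Twt(s):
    T=np.eye(4); T[:3,:3]=Ro.from_euler('xyz',s['tool_rot']).as_matrix(); T[:3,3]=s['tool_pos']; return T
def wray(c,s,u,v):
    T=Twt(s)@c["hand_eye"]; x=(u-c["cx"])/c["fx"]; y=(v-c["cy"])/c["fy"]; r=np.hypot(x,y)
    d=np.array([x/r*np.sin(r),y/r*np.sin(r),np.cos(r)]) if r>1e-9 else np.array([0,0,1.])
    return T[:3,3],T[:3,:3]@d
def watz(c,s,u,v,z):
    o,d=wray(c,s,u,v); return (o+d*(z-o[2])/d[2]).round(4)
def wproj(c,s,p):
    T=np.linalg.inv(Twt(s)@c["hand_eye"]); q=T[:3,:3]@np.asarray(p)+T[:3,3]
    th=np.arctan2(np.hypot(q[0],q[1]),q[2]); a=np.arctan2(q[1],q[0]); return c["cx"]+c["fx"]*th*np.cos(a),c["cy"]+c["fy"]*th*np.sin(a)
E
cat > snap.py <<'E'
import sys,pickle,cv2
from cell import robot
s=robot.observe(); c=robot.read_camera("wrist"); cv2.imwrite(f"pics/{sys.argv[1]}.png",c["color"]); del c["color"]
pickle.dump((s,c),open(f"pics/{sys.argv[1]}.pkl","wb")); print(s["time"],s["tool_pos"].round(4),s["tool_rot"].round(4),s["contact_force"].round(2))
E
python3 snap.py w1
```

```text
0.9667 [ 0.4163 -0.3869  0.2569] [ 3.1415  0.     -0.0284] [-0.03 -1.27  0.92]
```

View pics/w1.png

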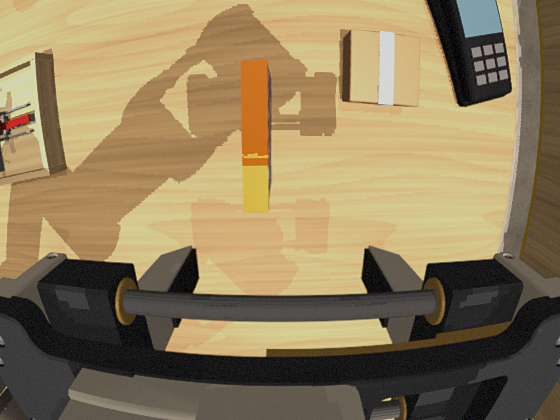

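The wrist view shows the spare's top with corners near (242,61), (268,61), (269,212) and (243,212). The gift box is clear, at upper right.

```bash
python3 - <<'E'
from h import *; import pickle
s,c=pickle.load(open("pics/w1.pkl","rb"))
P=[watz(c,s,u,v,.105) for u,v in [(242,61),(268,61),(269,212),(243,212)]]
for p in P: print(p)
m=np.mean(P,0); print(m)
E
```

```text
[ 0.5445 -0.3547  0.105 ]
[ 0.5433 -0.3789  0.105 ]
[ 0.3959 -0.3748  0.105 ]
[ 0.3966 -0.3486  0.105 ]
[ 0.470075 -0.36425   0.105   ]
```

```bash
python3 -m crank '{"claw":[1,1,1,0.8,0.7,0.6,0.6,0.6],"delta_pos":[[1.2,-0.5,0],[2.18,-0.98,0.6],[2.18,-0.98,2.0],[2.18,-0.98,3.4],[2.18,-0.98,4.8],[2.18,-0.98,5.9],[2.18,-0.98,6.5],[2.18,-0.98,6.56]],"roll":[0,0,0,0,0,0,0,0]}' 30; python3 snap.py w2
```

```text
time: 1.68
tool_pos: [0.468, -0.3636, 0.0888]
tool_rot: [-3.137, 0.005, -0.026]
contact_force: [-0.8, 0.1, -0.3]
opening: 0.0631
1.6833 [ 0.468  -0.3636  0.0888] [-3.1366  0.0054 -0.0262] [-0.83  0.07 -0.3 ]
```

View pics/w2.png

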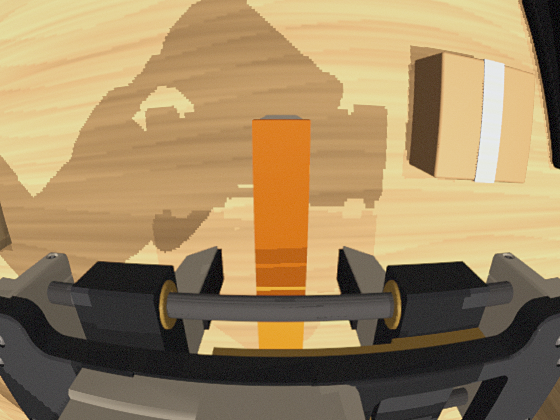

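The box lies centred between the open fingers, with its far top edge at (253–310, 119). I'll let it settle and then close.

```bash
python3 - <<'E'
from h import *; import pickle
s,c=pickle.load(open("pics/w2.pkl","rb"))
for u,v in [(253,119),(310,119),(257,290),(305,290)]: print(watz(c,s,u,v,.105))
E
python3 -m crank '{"claw":[0.5,0.4,0.3,0.2,0.1,0,0,0],"delta_pos":[[0,0,0],[0,0,0],[0,0,0],[0,0,0],[0,0,0],[0,0,0],[0,0,0],[0,0,0]],"roll":[0,0,0,0,0,0,0,0]}' 40
```

```text
[ 0.5458 -0.3536  0.105 ]
[ 0.5452 -0.378   0.105 ]
[ 0.4619 -0.3513  0.105 ]
[ 0.4613 -0.3757  0.105 ]
time: 2.4
tool_pos: [0.4702, -0.3654, 0.0935]
tool_rot: [3.141, -0.001, -0.026]
contact_force: [0.5, 2.3, 6.0]
opening: 0.0236
```

```bash
python3 -m crank '{"claw":[0,0,0,0,0,0,0,0],"delta_pos":[[0,0,-0.4],[0,0,-1.4],[0.1,-0.6,-2.6],[0.2,-1.6,-4],[0.3,-2.8,-5.4],[0.4,-4.2,-6.8],[0.5,-5.6,-8],[0.6,-7,-8.66]],"roll":[0,0,0,0,0,0,0,0]}' 40;  python3 -m crank '{"claw":[0,0,0,0,0,0,0,0],"delta_pos":[[0.1,-1.4,0],[0.2,-2.8,0],[0.3,-4.2,0],[0.4,-5.6,0],[0.5,-7,0],[0.55,-8.4,0],[0.6,-9.6,0],[0.65,-10.5,0]],"roll":[0,-0.1,-0.2,-0.4,-0.6,-0.7,-0.8,-0.85]}' 40; python3 snap.py w3
```

```text
time: 3.07
tool_pos: [0.4882, -0.2028, 0.3044]
tool_rot: [3.14, -0.002, -0.028]
contact_force: [1.0, -0.4, -1.3]
opening: 0.0238
time: 3.73
tool_pos: [0.5108, 0.0612, 0.3019]
tool_rot: [-3.141, 0.0, 0.065]
contact_force: [0.4, -0.5, -2.2]
opening: 0.0236
3.7333 [0.5108 0.0612 0.3019] [-3.141e+00  5.000e-04  6.480e-02] [ 0.45 -0.54 -2.19]
```

View pics/w3.png

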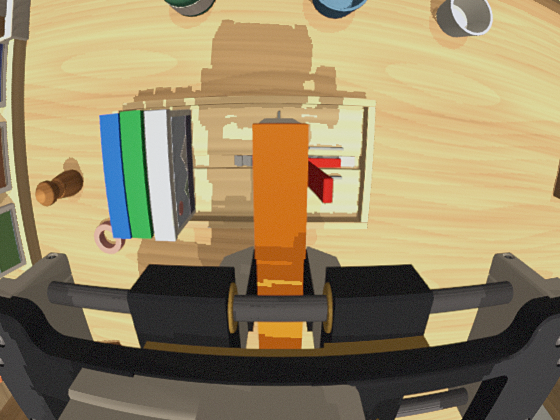

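The wrist view shows the box held squarely. The tray's rear corners are near (375,99) and (369,228), the sets' tops at columns 100–190 and the lever at (325,190). I'll zoom in on the edges.

```bash
python3 - <<'E'
import cv2
im=cv2.imread("pics/w3.png")
cv2.imwrite("pics/w3a.png",cv2.resize(im[85:245,90:390],None,fx=2.6,fy=2.6,interpolation=cv2.INTER_CUBIC))
E
```

```text
(no output)
```

View pics/w3a.png

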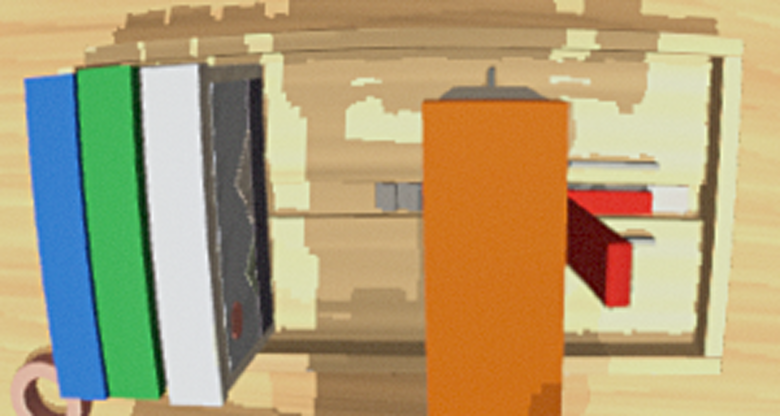

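```bash
python3 - <<'E'
from h import *; import pickle
s,c=pickle.load(open("pics/w3.pkl","rb"))
for n,(u,v,z) in dict(ro_far=(743,40,.045),ro_near=(721,372,.045),ri_far=(712,55,.045),ri_near=(695,356,.045),farin=(350,52,.045),nearin=(320,356,.045),farin2=(620,54,.045),nearin2=(620,356,.045),gr1=(600,183,.02),gr2=(330,215,.02),whR_far=(205,66,.125),whR_near=(222,404,.125),whL_far=(141,69,.125),whL_near=(170,404,.125),blL_far=(25,80,.125),blL_near=(62,398,.125),lev1=(631,240,.18),lev2=(629,305,.18),lev0=(607,307,.18),spF=(424,102,.3135),spF2=(568,102,.3135)).items():
    print(n,watz(c,s,u/2.6+90-.3,v/2.6+85-.3,z))
E
```

```text
ro_far [ 0.614  -0.0545  0.045 ]
ro_near [ 0.4396 -0.0649  0.045 ]
ri_far [ 0.6046 -0.0393  0.045 ]
ri_near [ 0.4479 -0.049   0.045 ]
farin [0.593  0.1376 0.045 ]
nearin [0.4351 0.1496 0.045 ]
farin2 [0.6001 0.0067 0.045 ]
nearin2 [ 0.4455 -0.0084  0.045 ]
gr1 [0.532  0.0078 0.02  ]
gr2 [0.5061 0.1496 0.02  ]
whR_far [0.5866 0.1841 0.125 ]
whR_near [0.4395 0.1791 0.125 ]
whL_far [0.5856 0.2128 0.125 ]
whL_near [0.4372 0.2045 0.125 ]
blL_far [0.5824 0.2703 0.125 ]
blL_near [0.4348 0.2616 0.125 ]
lev1 [0.5356 0.017  0.18  ]
lev2 [0.5126 0.0152 0.18  ]
lev0 [0.5113 0.0228 0.18  ]
spF [0.5849 0.0787 0.3135]
spF2 [0.5865 0.0542 0.3135]
```

```bash
python3 -m crank '{"claw":[0,0,0,0,0,0,0,0],"delta_pos":[[0.1,-1,0],[0.2,-2,0],[0.2,-2.7,0],[0.2,-2.9,0],[0.2,-2.9,0],[0.2,-2.9,0],[0.2,-2.9,0],[0.2,-2.9,0]],"roll":[0,0,0,0,0,0,0,0]}' 40; python3 snap.py w4;python3 -c "
import cv2
cv2.imwrite('pics/w4a.png',cv2.resize(cv2.imread('pics/w4.png')[80:250,30:330],None,fx=2.6,fy=2.6,interpolation=cv2.INTER_CUBIC))"
```

```text
time: 4.45
tool_pos: [0.512, 0.1302, 0.3017]
tool_rot: [3.141, 0.0, 0.061]
contact_force: [-0.4, -0.0, -1.7]
opening: 0.0236
4.45 [0.512  0.1302 0.3017] [3.1412 0.     0.0613] [-0.44 -0.03 -1.69]
```

View pics/w4a.png

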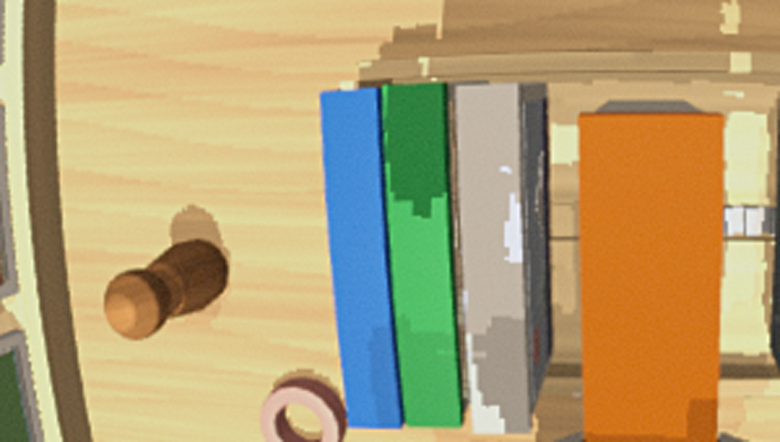

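View pics/w4.png

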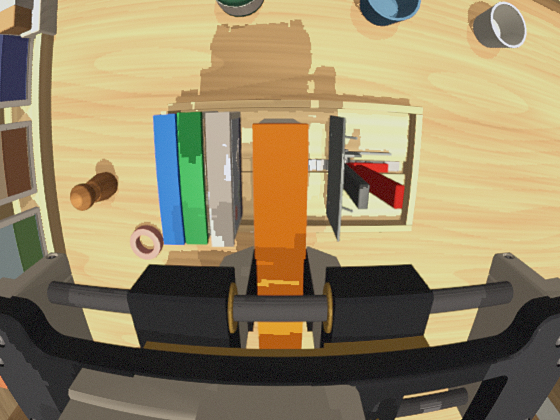

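Now settled, with the held box between the white set (rear edge at about column 231) and the plate (about column 330). I'll measure clearances from this picture.

```bash
python3 - <<'E'
from h import *; import pickle
s,c=pickle.load(open("pics/w4.pkl","rb"))
o=np.array([.517,.109]);a=.061;ex=np.array([np.cos(a),np.sin(a)]);ey=np.array([-ex[1],ex[0]])
def pr(n,u,v,z):
    p=watz(c,s,u,v,z); q=p[:2]-o; print(n,p,"tray",(q@ex).round(4),(q@ey).round(4))
for n,(u,v,z) in dict(whR_far=(519,85,.125),whR_near=(530,432,.125),whL_far=(455,86,.125),whL_near=(472,431,.125),blL_far=(321,92,.125),blL_near=(349,427,.125),spF=(580,114,.3135),spF2=(722,114,.3135),nearwall=(600,376,.045),gr=(560,238,.02)).items():
    pr(n,u/2.6+30-.3,v/2.6+80-.3,z)
for n,t in dict(plFar=(329.5,116,.121),plNear=(336,238,.121),ro_far=(422,107,.045),ro_near=(411,232,.045),ri_far=(413,114,.045),ri_near=(402,226,.045),farin=(300,109,.045),post=(368,206,.18),lev=(403,206,.18),postL=(358,208,.18),nearin=(300,226,.045)).items(): pr(n,*t)
q=s['tool_pos'][:2]-o; print("tcp",q@ex,q@ey)
E
```

```text
whR_far [0.5866 0.187  0.125 ] tray 0.0742 0.0736
whR_near [0.4394 0.1789 0.125 ] tray -0.0732 0.0745
whL_far [0.5856 0.2128 0.125 ] tray 0.0748 0.0994
whL_near [0.438  0.2048 0.125 ] tray -0.073 0.1004
blL_far [0.5831 0.2702 0.125 ] tray 0.0758 0.1569
blL_near [0.4351 0.2625 0.125 ] tray -0.0724 0.1582
spF [0.5863 0.1475 0.3135] tray 0.0715 0.0342
spF2 [0.5878 0.1233 0.3135] tray 0.0715 0.01
nearwall [0.4372 0.1526 0.045 ] tray -0.077 0.0484
gr [0.5042 0.1782 0.02  ] tray -0.0086 0.0699
plFar [0.5891 0.0841 0.121 ] tray 0.0704 -0.0292
plNear [0.4544 0.0632 0.121 ] tray -0.0653 -0.0419
ro_far [ 0.6148 -0.0531  0.045 ] tray 0.0877 -0.1678
ro_near [ 0.4371 -0.0648  0.045 ] tray -0.0903 -0.1686
ri_far [ 0.6035 -0.0407  0.045 ] tray 0.0772 -0.1547
ri_near [ 0.4457 -0.0485  0.045 ] tray -0.0808 -0.1529
farin [0.5938 0.1104 0.045 ] tray 0.0767 -0.0033
post [0.512  0.0494 0.18  ] tray -0.0086 -0.0592
lev [0.5142 0.0144 0.18  ] tray -0.0086 -0.0943
postL [0.5095 0.0587 0.18  ] tray -0.0106 -0.0497
nearin [0.438  0.0987 0.045 ] tray -0.0795 -0.0055
tcp -0.003726425571333404 0.02145612626971055
```

```bash
python3 -c "
import cv2
cv2.imwrite('pics/w4b.png',cv2.resize(cv2.imread('pics/w4.png')[95:245,290:430],None,fx=4,fy=4,interpolation=cv2.INTER_CUBIC))"
```

```text
(no output)
```

View pics/w4b.png

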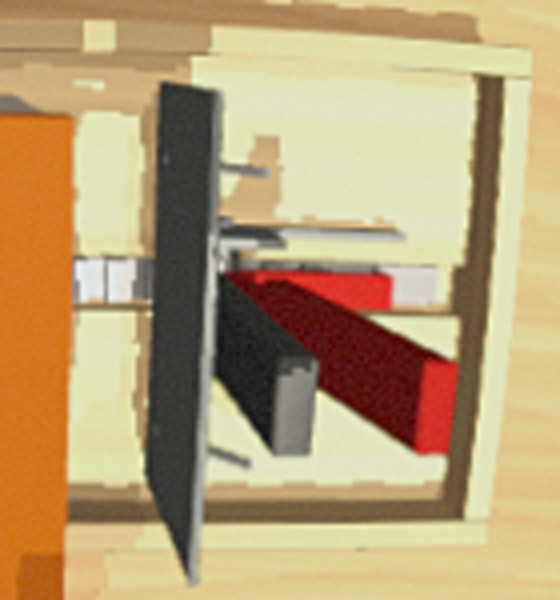

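```bash
python3 - <<'E'
from h import *; import pickle
s,c=pickle.load(open("pics/w4.pkl","rb"))
o=np.array([.517,.109]);a=.061;ex=np.array([np.cos(a),np.sin(a)]);ey=np.array([-ex[1],ex[0]])
def pr(n,u,v,z):
    u=u/4+290;v=v/4+95
    p=watz(c,s,u,v,z); q=p[:2]-o; print(n,p,"tray",(q@ex).round(4),(q@ey).round(4))
for n,t in dict(plfar=(215,92,.121),plnear=(188,582,.121),post1=(277,365,.18),post2=(318,362,.18),post3=(310,453,.18),post4=(275,453,.18),lev1=(420,362,.18),lev2=(457,362,.18),lev3=(448,452,.18),lev4=(418,452,.18),rif=(475,75,.045),rin=(463,520,.045),rof=(530,50,.045),ron=(486,543,.045)).items(): pr(n,*t)
E
```

```text
plfar [0.5884 0.0689 0.121 ] tray 0.0688 -0.0444
plnear [0.4513 0.0616 0.121 ] tray -0.0685 -0.0433
post1 [0.53   0.0603 0.18  ] tray 0.01 -0.0494
post2 [0.5314 0.0507 0.18  ] tray 0.0108 -0.0591
post3 [0.5098 0.0496 0.18  ] tray -0.0108 -0.0589
post4 [0.5093 0.058  0.18  ] tray -0.0108 -0.0504
lev1 [0.5333 0.0259 0.18  ] tray 0.0112 -0.0839
lev2 [0.534  0.0166 0.18  ] tray 0.0113 -0.0933
lev3 [0.5121 0.0151 0.18  ] tray -0.0106 -0.0934
lev4 [0.5117 0.0228 0.18  ] tray -0.0105 -0.0857
rif [ 0.603  -0.0345  0.045 ] tray 0.0771 -0.1485
rin [ 0.4474 -0.0542  0.045 ] tray -0.0794 -0.1587
rof [ 0.6143 -0.0539  0.045 ] tray 0.0872 -0.1685
ron [ 0.439  -0.0652  0.045 ] tray -0.0885 -0.1691
```

```bash
python3 -m crank '{"claw":[0,0,0,0,0,0,0,0],"delta_pos":[[0.1,-0.4,0],[0.1,-0.74,0.3],[0.1,-0.74,1.2],[0.1,-0.74,2.2],[0.1,-0.74,3.0],[0.1,-0.74,3.4],[0.1,-0.74,3.4],[0.1,-0.74,3.4]],"roll":[0,0,0,0,0,0,0,0]}' 40; python3 snap.py w5
```

```text
time: 5.17
tool_pos: [0.5133, 0.1503, 0.2167]
tool_rot: [3.142, 0.0, 0.063]
contact_force: [-0.2, 0.3, -1.0]
opening: 0.0236
5.1667 [0.5133 0.1503 0.2167] [3.1416e+00 3.0000e-04 6.2900e-02] [-0.21  0.3  -1.04]
```

View pics/w5.png

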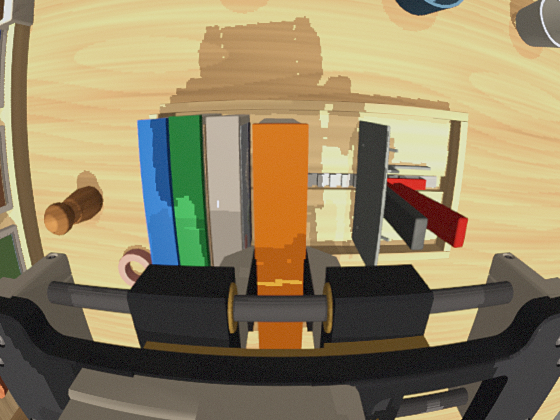

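The box hangs parallel to the sets and centred in the tray (tray x≈0, y≈41), level with their tops. I'll lower it now.

```bash
python3 -m crank '{"claw":[0,0,0,0,0,0,0,0],"delta_pos":[[0,0.06,0.3],[0,0.06,0.9],[0,0.06,1.7],[0,0.06,2.5],[0,0.06,3.2],[0,0.06,3.6],[0,0.06,3.8],[0,0.06,3.8]],"roll":[0,0,0,0,0,0,0,0]}' 40; python3 snap.py w6
```

```text
time: 5.88
tool_pos: [0.5132, 0.1483, 0.1213]
tool_rot: [3.141, 0.001, 0.063]
contact_force: [0.3, -0.9, -0.9]
opening: 0.0231
5.8833 [0.5132 0.1483 0.1213] [3.1414e+00 7.0000e-04 6.2500e-02] [ 0.3  -0.86 -0.9 ]
```

View pics/w6.png

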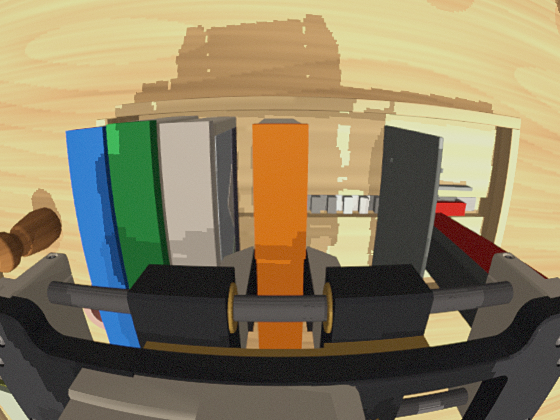

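```bash
python3 - <<'E'
from h import *; import pickle
s,c=pickle.load(open("pics/w6.pkl","rb"))
o=np.array([.517,.109]);a=.061;ex=np.array([np.cos(a),np.sin(a)]);ey=np.array([-ex[1],ex[0]])
for u,v,z in [(210,123,.125),(215,260,.125),(253,125,.133),(308,125,.133),(384,127,.121),(441,140,.121),(234,262,.1213),(222,266,.1213)]:
    p=watz(c,s,u,v,z); q=p[:2]-o; print(p,"tray",(q@ex).round(4),(q@ey).round(4))
E
```

```text
[0.5866 0.1867 0.125 ] tray 0.0742 0.0733
[0.5152 0.1839 0.125 ] tray 0.0028 0.0749
[0.5869 0.1655 0.133 ] tray 0.0732 0.0521
[0.5884 0.1412 0.133 ] tray 0.0732 0.0278
[0.5905 0.102  0.121 ] tray 0.0729 -0.0115
[0.5878 0.0689 0.121 ] tray 0.0682 -0.0443
[0.5129 0.174  0.1213] tray -0.0001 0.0651
[0.5098 0.1807 0.1213] tray -0.0028 0.072
```

```bash
python3 -m crank '{"claw":[0,0,0,0,0,0,0,0],"delta_pos":[[0,-0.1,0],[0,-0.2,0],[0,-0.28,0],[0,-0.28,0.08],[0,-0.28,0.16],[0,-0.28,0.24],[0,-0.28,0.26],[0,-0.28,0.26]],"roll":[0,0,0,0,0,0,0,0]}' 40; python3 -m crank '{"claw":[0,0,0,0,0,0,0,0],"delta_pos":[[0,0,0],[0,0,0.02],[0,0,0.04],[0,0,0.06],[0,0,0.06],[0,0,0.06],[0,0,0.06],[0,0,0.06]],"roll":[0,0,0,0,0,0,0,0]}' 40
```

```text
time: 6.6
tool_pos: [0.5127, 0.1553, 0.1149]
tool_rot: [3.141, 0.001, 0.063]
contact_force: [-0.1, -0.6, -2.3]
opening: 0.0236
time: 7.27
tool_pos: [0.5129, 0.1554, 0.1137]
tool_rot: [3.142, -0.0, 0.063]
contact_force: [-0.3, -0.5, -2.2]
opening: 0.0239
```

```bash
python3 -m crank '{"claw":[0,0,0,0,0,0,0,0],"delta_pos":[[0,0,0.02],[0,0,0.04],[0,0,0.05],[0,0,0.05],[0,0,0.05],[0,0,0.05],[0,0,0.05],[0,0,0.05]],"roll":[0,0,0,0,0,0,0,0]}' 40; python3 snap.py w7
```

```text
time: 7.93
tool_pos: [0.5129, 0.1555, 0.1135]
tool_rot: [-3.142, -0.001, 0.063]
contact_force: [-2.5, 0.1, 7.6]
opening: 0.0233
7.9333 [0.5129 0.1555 0.1135] [-3.1416e+00 -8.0000e-04  6.2800e-02] [-2.5   0.11  7.58]
```

View pics/w7.png

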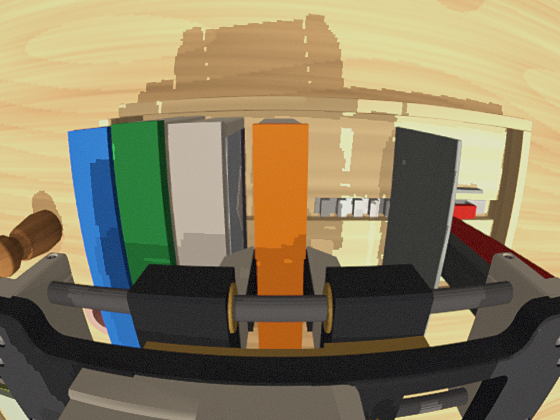

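The spare stands on the floor: the force changed from −2 to +7.6 N at the expected height, and the white set is upright. I'll open slightly, then lift straight up.

```bash
python3 -m crank '{"claw":[0.29,0.32,0.34,0.34,0.34,0.34,0.34,0.34],"delta_pos":[[0,0,-0.02],[0,0,-0.04],[0,0,-0.04],[0,0,-0.04],[0,0,-0.04],[0,0,-0.04],[0,0,-0.2],[0,0,-0.5]],"roll":[0,0,0,0,0,0,0,0]}' 20; python3 snap.py w8
```

```text
time: 8.65
tool_pos: [0.5122, 0.1553, 0.1243]
tool_rot: [3.141, 0.002, 0.063]
contact_force: [-0.1, -0.7, 0.6]
opening: 0.0311
8.65 [0.5122 0.1553 0.1243] [3.1414e+00 2.3000e-03 6.2500e-02] [-0.14 -0.69  0.58]
```

View pics/w8.png

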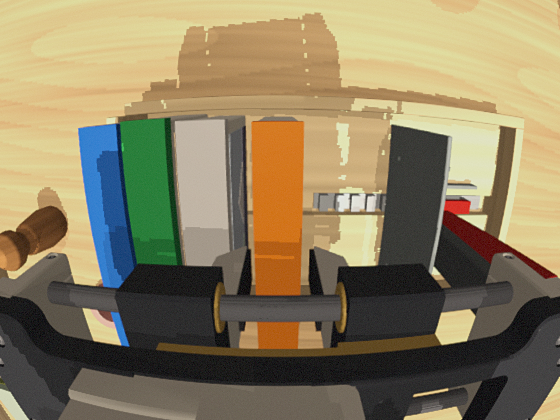

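The spare stands free, with a gap on both sides of its top. I'll raise the gripper and go over the post and lever.

```bash
python3 -m crank '{"claw":[0.34,0.36,0.5,0.7,0.8,0.85,0.85,0.85],"delta_pos":[[0,0,-1],[0,0,-2.2],[0,0.3,-3.6],[0,1.2,-5],[0.05,2.4,-5.6],[0.08,3.6,-5.6],[0.08,4.32,-5.6],[0.08,4.32,-5.6]],"roll":[0,0,0,0,0,0,0,0]}' 20;python3 -m crank '{"claw":[0.85,0.85,0.85,0.85,0.85,0.85,0.85,0.85],"delta_pos":[[0,0,0],[0,0,0],[0,0,0],[0,0,0],[0,0,0],[0,0,0],[0,0,0],[0,0,0]],"roll":[0,0,0,0,0,0,0,0]}' 20; python3 snap.py w9
```

```text
time: 9.37
tool_pos: [0.522, 0.0447, 0.2656]
tool_rot: [3.14, -0.001, 0.059]
contact_force: [-0.9, 0.6, 0.5]
opening: 0.0686
time: 10.03
tool_pos: [0.5216, 0.0479, 0.2649]
tool_rot: [3.142, 0.0, 0.063]
contact_force: [-0.5, -0.9, 0.0]
opening: 0.078
10.0333 [0.5216 0.0479 0.2649] [3.1416 0.     0.063 ] [-0.5  -0.93  0.04]
```

View pics/w9.png

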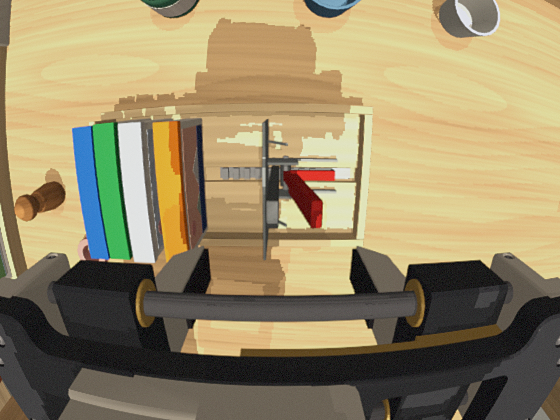

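All four sets are upright, the orange one behind the white. The post top is at about (272,224) and the lever top at about (316,226).

```bash
python3 - <<'E'
from h import *; import pickle
s,c=pickle.load(open("pics/w9.pkl","rb"))
print([wproj(c,s,Twt(s)[:3,:3]@np.array(t)+s['tool_pos']) for t in [(0,0,.085),(.012,-.0115,.085),(-.012,-.0115,.085),(-.012,.0315,.085)]])
im=cv2.imread("pics/w9.png"); cv2.imwrite("pics/w9a.png",cv2.resize(im[110:265,180:340],None,fx=4.5,fy=4.5,interpolation=cv2.INTER_CUBIC)[:600])
E
```

```text
[(np.float64(280.7157749745723), np.float64(213.9770385912307)), (np.float64(265.90304948052096), np.float64(199.3358426662644)), (np.float64(266.319270666049), np.float64(228.18786476593195)), (np.float64(319.93419660820706), np.float64(228.07609183687924))]
```

View pics/w9a.png

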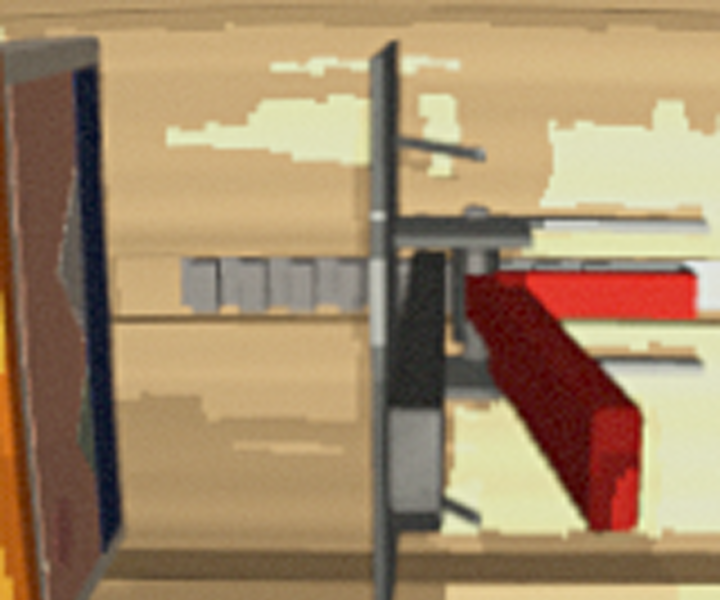

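```bash
python3 -m crank '{"claw":[0.85,0.85,0.85,0.85,0.85,0.85,0.85,0.85],"delta_pos":[[0,0,0.6],[0,0,1.6],[0,0,2.8],[0,0,3.8],[0,0,4.6],[0,0,4.94],[0,0,4.94],[0,0,4.94]],"roll":[0,0,0,0,0,0,0,0]}' 15; python3 -m crank '{"claw":[0.78,0.7,0.62,0.55,0.48,0.42,0.36,0.32],"delta_pos":[[0,0,0],[0,0,0],[0,0,0],[0,0,0],[0,0,0],[0,0,0],[0,0,0],[0,0,0]],"roll":[0,0,0,0,0,0,0,0]}' 15; python3 snap.py w10
```

```text
time: 10.75
tool_pos: [0.5221, 0.0477, 0.142]
tool_rot: [3.141, -0.001, 0.063]
contact_force: [0.7, -0.2, -0.6]
opening: 0.0782
time: 11.42
tool_pos: [0.5218, 0.0474, 0.1416]
tool_rot: [3.141, -0.0, 0.063]
contact_force: [0.5, -3.8, 2.1]
opening: 0.0319
11.4167 [0.5218 0.0474 0.1416] [ 3.1411e+00 -5.0000e-04  6.2500e-02] [ 0.46 -3.82  2.11]
```

View pics/w10.png

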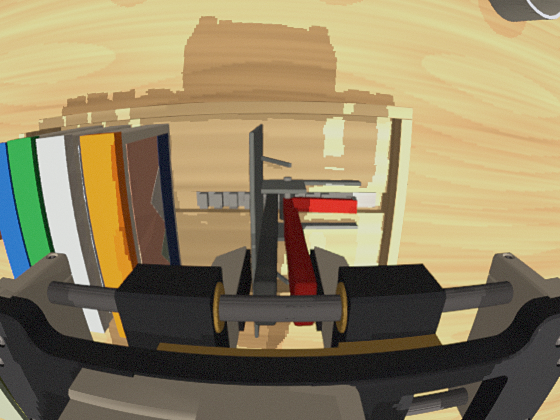

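The fingers straddle the post and lever (columns 250–315) and the lever is already partly in, with a 3.8 N reaction. I'll close fully.

```bash
python3 -m crank '{"claw":[0.29,0.26,0.23,0.2,0.15,0.1,0.1,0.1],"delta_pos":[[0,0,0],[0,0,0],[0,0,0],[0,0,0],[0,0,0],[0,0,0],[0,0,0],[0,0,0]],"roll":[0,0,0,0,0,0,0,0]}' 15
```

```text
time: 12.13
tool_pos: [0.5217, 0.048, 0.1415]
tool_rot: [-3.141, -0.0, 0.063]
contact_force: [1.7, 0.5, 2.2]
opening: 0.0225
```

```bash
python3 -m crank '{"claw":[0.1,0.1,0.1,0.1,0.1,0.1,0.1,0.1],"delta_pos":[[0,-0.15,0],[0,-0.5,0],[0,-0.9,0],[0,-1.4,0],[0,-1.9,0],[0,-2.3,0],[0,-2.6,0],[0,-2.7,0]],"roll":[0,0,0,0,0,0,0,0]}' 15; python3 snap.py w11
```

```text
time: 12.8
tool_pos: [0.5178, 0.1157, 0.1415]
tool_rot: [3.141, -0.001, 0.064]
contact_force: [2.9, -4.6, 2.0]
opening: 0.022
12.8 [0.5178 0.1157 0.1415] [ 3.1408e+00 -1.1000e-03  6.3500e-02] [ 2.9  -4.58  1.95]
```

View pics/w11.png

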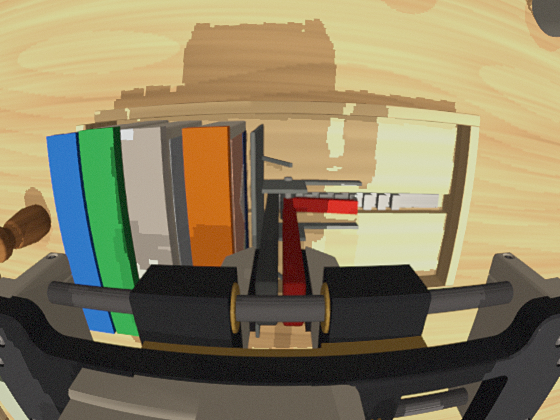

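The follower slides at about 5 N and the plate is just behind the orange set (column ~250). I'll go on more slowly.

```bash
python3 -m crank '{"claw":[0.1,0.1,0.1,0.1,0.1,0.1,0.1,0.1],"delta_pos":[[0,-0.12,0],[0,-0.24,0],[0,-0.36,0],[0,-0.48,0],[0,-0.6,0],[0,-0.72,0],[0,-0.84,0],[0,-0.96,0]],"roll":[0,0,0,0,0,0,0,0]}' 15; python3 snap.py w12; python3 -m crank '{"claw":[0.1,0.1,0.1,0.1,0.1,0.1,0.1,0.1],"delta_pos":[[0,-0.03,0],[0,-0.06,0],[0,-0.09,0],[0,-0.12,0],[0,-0.15,0],[0,-0.18,0],[0,-0.21,0],[0,-0.24,0]],"roll":[0,0,0,0,0,0,0,0]}' 15; python3 snap.py w13
```

```text
time: 13.52
tool_pos: [0.5165, 0.1382, 0.1415]
tool_rot: [3.14, -0.001, 0.062]
contact_force: [4.4, -5.9, 1.1]
opening: 0.0218
13.5167 [0.5165 0.1382 0.1415] [ 3.1403e+00 -1.1000e-03  6.2200e-02] [ 4.39 -5.93  1.08]
time: 14.23
tool_pos: [0.5162, 0.1439, 0.1415]
tool_rot: [3.14, -0.001, 0.062]
contact_force: [4.5, -5.1, 1.9]
opening: 0.0216
14.2333 [0.5162 0.1439 0.1415] [ 3.1399e+00 -1.1000e-03  6.2200e-02] [ 4.54 -5.1   1.93]
```

View pics/w13.png

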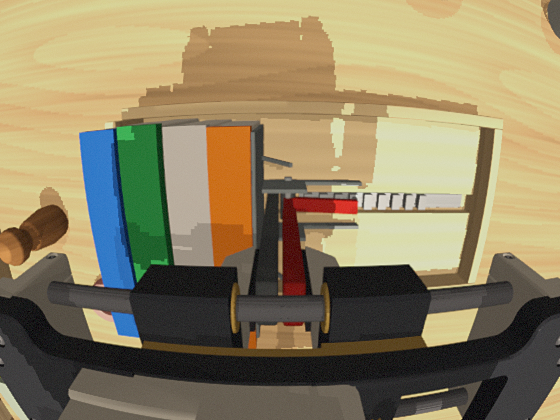

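The plate now pushes the orange set against the white one, with small gaps still ahead. Force is about 5 N.

```bash
python3 -m crank '{"claw":[0.1,0.1,0.1,0.1,0.1,0.1,0.1,0.1],"delta_pos":[[0.02,-0.03,0],[0.03,-0.06,0],[0.03,-0.09,0],[0.03,-0.12,0],[0.03,-0.14,0],[0.03,-0.16,0],[0.03,-0.18,0],[0.03,-0.2,0]],"roll":[0,0,0,0,0,0,0,0]}' 15; python3 -m crank '{"claw":[0.1,0.1,0.1,0.1,0.1,0.1,0.1,0.1],"delta_pos":[[0,-0.01,0],[0,-0.02,0],[0,-0.03,0],[0,-0.04,0],[0,-0.05,0],[0,-0.06,0],[0,-0.07,0],[0,-0.08,0]],"roll":[0,0,0,0,0,0,0,0]}' 15; python3 snap.py w14
```

```text
time: 14.95
tool_pos: [0.5159, 0.149, 0.1415]
tool_rot: [3.14, 0.0, 0.062]
contact_force: [1.7, -5.6, 3.1]
opening: 0.0218
time: 15.62
tool_pos: [0.5158, 0.1508, 0.1415]
tool_rot: [3.14, 0.0, 0.062]
contact_force: [2.4, -6.6, 3.6]
opening: 0.0222
15.6167 [0.5158 0.1508 0.1415] [3.1397e+00 4.0000e-04 6.2300e-02] [ 2.41 -6.62  3.57]
```

View pics/w14.png

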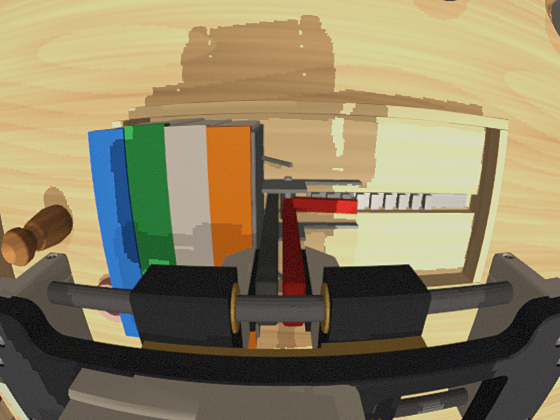

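```bash
python3 -m crank '{"claw":[0.1,0.1,0.1,0.1,0.1,0.1,0.1,0.1],"delta_pos":[[0,-0.01,0],[0,-0.02,0],[0,-0.03,0],[0,-0.04,0],[0,-0.05,0],[0,-0.06,0],[0,-0.07,0],[0,-0.08,0]],"roll":[0,0,0,0,0,0,0,0]}' 15; python3 -m crank '{"claw":[0.1,0.1,0.1,0.1,0.1,0.1,0.1,0.1],"delta_pos":[[0,-0.01,0],[0,-0.01,0],[0,-0.02,0],[0,-0.02,0],[0,-0.03,0],[0,-0.03,0],[0,-0.04,0],[0,-0.04,0]],"roll":[0,0,0,0,0,0,0,0]}' 15
```

```text
time: 16.33
tool_pos: [0.5157, 0.1527, 0.1415]
tool_rot: [3.14, 0.0, 0.062]
contact_force: [2.1, -6.6, 2.9]
opening: 0.0223
time: 17.0
tool_pos: [0.5157, 0.1535, 0.1415]
tool_rot: [3.139, 0.0, 0.062]
contact_force: [2.0, -8.0, 4.2]
opening: 0.0219
```

```bash
for i in 1; do python3 -m crank '{"claw":[0.1,0.1,0.1,0.1,0.1,0.1,0.1,0.1],"delta_pos":[[0,-0.01,0],[0,-0.01,0],[0,-0.02,0],[0,-0.02,0],[0,-0.03,0],[0,-0.03,0],[0,-0.04,0],[0,-0.04,0]],"roll":[0,0,0,0,0,0,0,0]}' 15; done; python3 snap.py w15
```

```text
time: 17.67
tool_pos: [0.5156, 0.1542, 0.1415]
tool_rot: [3.139, 0.001, 0.062]
contact_force: [2.0, -9.1, 4.5]
opening: 0.0218
17.6667 [0.5156 0.1542 0.1415] [3.1387e+00 5.0000e-04 6.2300e-02] [ 2.01 -9.05  4.52]
```

View pics/w15.png

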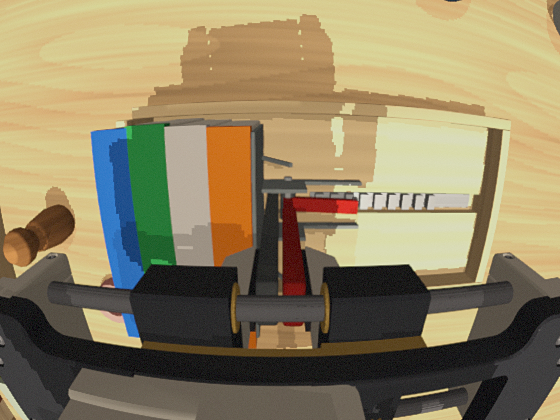

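```bash
python3 -m crank '{"claw":[0.1,0.1,0.1,0.1,0.1,0.1,0.1,0.1],"delta_pos":[[0,-0.01,0],[0,-0.01,0],[0,-0.02,0],[0,-0.02,0],[0,-0.03,0],[0,-0.03,0],[0,-0.03,0],[0,-0.03,0]],"roll":[0,0,0,0,0,0,0,0]}' 15; python3 -c "
from cell import robot;print(robot.observe()['tool_pos'])"
```

```text
time: 18.38
tool_pos: [0.5156, 0.1542, 0.1415]
tool_rot: [3.138, 0.001, 0.062]
contact_force: [2.6, -12.5, 3.8]
opening: 0.0216
[0.51564221 0.15421817 0.14149346]
```

```bash
python3 -m crank '{"claw":[0.1,0.1,0.1,0.1,0.1,0.1,0.1,0.1],"delta_pos":[[0,-0.01,0],[0,-0.01,0],[0,-0.02,0],[0,-0.02,0],[0,-0.03,0],[0,-0.03,0],[0,-0.03,0],[0,-0.03,0]],"roll":[0,0,0,0,0,0,0,0]}' 15; python3 -c "
from cell import robot;print(robot.observe()['tool_pos'])"
```

```text
time: 19.05
tool_pos: [0.5156, 0.1543, 0.1415]
tool_rot: [3.137, 0.001, 0.062]
contact_force: [2.2, -14.8, 5.0]
opening: 0.0217
[0.51560927 0.15429125 0.14149374]
```

All four sets are closed up: motion stopped at TCP y = 0.1542 (face at tray y ≈ 63 mm) and the force rose to 15 N, of which about 9 N is sliding friction. I'll relieve the push, then let go.

```bash
python3 -m crank '{"claw":[0.1,0.1,0.1,0.22,0.26,0.32,0.38,0.44],"delta_pos":[[0,0.03,0],[0,0.05,0],[0,0.06,0],[0,0.06,0],[0,0.06,0],[0,0.06,0],[0,0.06,0],[0,0.06,0]],"roll":[0,0,0,0,0,0,0,0]}' 15;python3 -m crank '{"claw":[0.5,0.56,0.62,0.68,0.68,0.68,0.68,0.68],"delta_pos":[[0,0,0],[0,0,0],[0,0,0],[0,0,0],[0,0,0],[0,0,0],[0,0,0],[0,0,0]],"roll":[0,0,0,0,0,0,0,0]}' 15; python3 snap.py w16
```

```text
time: 19.72
tool_pos: [0.5153, 0.1557, 0.1412]
tool_rot: [3.141, 0.001, 0.062]
contact_force: [1.7, -3.6, 0.0]
opening: 0.0372
time: 20.38
tool_pos: [0.5156, 0.1561, 0.1414]
tool_rot: [3.142, -0.0, 0.063]
contact_force: [-0.4, 0.3, 0.1]
opening: 0.0627
20.3833 [0.5156 0.1561 0.1414] [ 3.1416 -0.      0.0627] [-0.38  0.3   0.09]
```

View pics/w16.png

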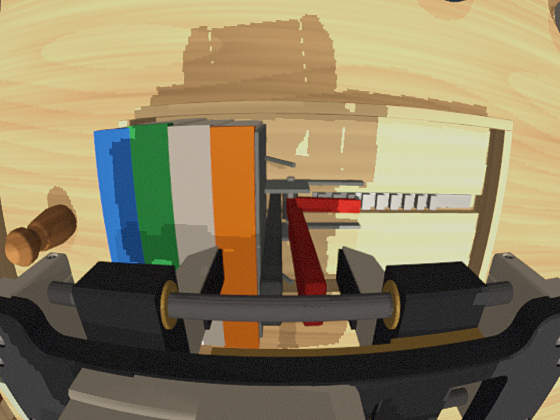

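```bash
python3 - <<'E'
from h import *; import pickle
s,c=pickle.load(open("pics/w16.pkl","rb"))
o=np.array([.517,.109]);a=.061;ex=np.array([np.cos(a),np.sin(a)]);ey=np.array([-ex[1],ex[0]])
def W(x,y,z): return [*(o+x*ex+y*ey),z]
g=.063-.0175
for z in(.16,.18):
  k=(z-.017)/.143
  print("postF",np.round(wproj(c,s,W(.012,g+.0115,z))), [ (n,np.round([wproj(c,s,W(x,g-.0115-d*k,z)) for x in(.012,-.012)]).tolist()) for n,d in (("sq",0),("tooth",.0057),("free",.02))])
im=cv2.imread("pics/w16.png"); cv2.imwrite("pics/w16a.png",cv2.resize(im[170:340,220:360],None,fx=4.2,fy=3.5,interpolation=cv2.INTER_CUBIC))
E
```

```text
postF [261. 263.] [('sq', [[309.0, 263.0], [307.0, 304.0]]), ('tooth', [[320.0, 263.0], [318.0, 304.0]]), ('free', [[350.0, 262.0], [345.0, 303.0]])]
postF [258. 284.] [('sq', [[312.0, 284.0], [310.0, 328.0]]), ('tooth', [[328.0, 284.0], [324.0, 328.0]]), ('free', [[365.0, 283.0], [358.0, 326.0]])]
```

View pics/w16a.png

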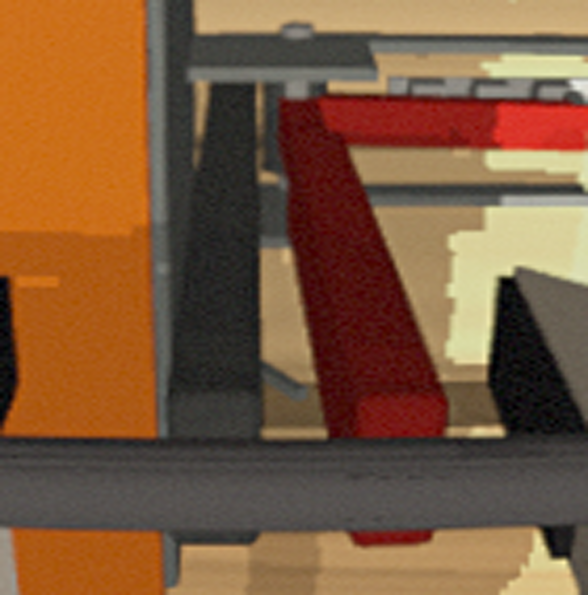

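The lever top is at column ~326, row 285; the prediction is 328 for toe on tooth and 365 for fully down. So the toe sits on a tooth. I'll nudge the follower rearwards by its post with the front finger until the toe drops into the next notch.

```bash
python3 -m crank '{"claw":[0.68,0.68,0.68,0.68,0.68,0.68,0.68,0.68],"delta_pos":[[0,0.15,0],[0,0.3,0],[0,0.5,0],[0,0.65,0],[0,0.72,0],[0,0.74,0],[0,0.74,0],[0,0.74,0]],"roll":[0,0,0,0,0,0,0,0]}' 15; python3 -m crank '{"claw":[0.68,0.68,0.68,0.68,0.68,0.68,0.68,0.68],"delta_pos":[[0,0.02,0],[0,0.04,0],[0,0.06,0],[0,0.08,0],[0,0.1,0],[0,0.12,0],[0,0.14,0],[0,0.16,0]],"roll":[0,0,0,0,0,0,0,0]}' 15
```

```text
time: 21.1
tool_pos: [0.5168, 0.1376, 0.1414]
tool_rot: [3.142, -0.0, 0.062]
contact_force: [-0.5, -0.5, -0.3]
opening: 0.0628
time: 21.77
tool_pos: [0.517, 0.1339, 0.1414]
tool_rot: [-3.141, -0.0, 0.062]
contact_force: [-0.3, 3.4, -1.1]
opening: 0.0626
```

```bash
python3 -m crank '{"claw":[0.68,0.68,0.68,0.68,0.68,0.68,0.68,0.68],"delta_pos":[[0,0.01,0],[0,0.02,0],[0,0.03,0],[0,0.04,0],[0,0.05,0],[0,0.06,0],[0,0.06,0],[0,0.06,0]],"roll":[0,0,0,0,0,0,0,0]}' 15; python3 -m crank '{"claw":[0.68,0.68,0.68,0.68,0.68,0.68,0.68,0.68],"delta_pos":[[0,0.01,0],[0,0.02,0],[0,0.03,0],[0,0.04,0],[0,0.05,0],[0,0.06,0],[0,0.06,0],[0,0.06,0]],"roll":[0,0,0,0,0,0,0,0]}' 15
```

```text
time: 22.43
tool_pos: [0.5171, 0.1317, 0.1414]
tool_rot: [3.141, 0.0, 0.063]
contact_force: [0.2, -1.3, 1.7]
opening: 0.0623
time: 23.1
tool_pos: [0.5172, 0.131, 0.1414]
tool_rot: [-3.141, -0.0, 0.063]
contact_force: [-0.6, 4.8, -1.6]
opening: 0.0621
```

```bash
python3 snap.py w17
```

```text
23.1 [0.5172 0.131  0.1414] [-3.1411e+00 -1.0000e-04  6.2700e-02] [-0.56  4.81 -1.64]
```

View pics/w17.png

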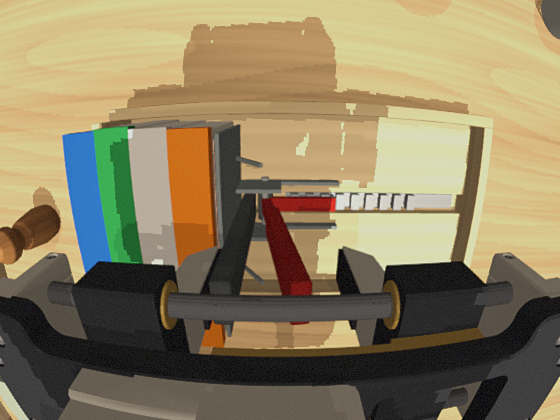

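The lever top is now at column ~312; the prediction is 317 for down and 280 for on tooth. The toe has dropped. I'll confirm the lock by pushing a little more rearwards.

```bash
python3 -m crank '{"claw":[0.68,0.68,0.68,0.68,0.68,0.68,0.68,0.68],"delta_pos":[[0,0.01,0],[0,0.02,0],[0,0.03,0],[0,0.04,0],[0,0.05,0],[0,0.06,0],[0,0.06,0],[0,0.06,0]],"roll":[0,0,0,0,0,0,0,0]}' 15;python3 -m crank '{"claw":[0.68,0.68,0.68,0.68,0.68,0.68,0.68,0.68],"delta_pos":[[0,0.01,0],[0,0.02,0],[0,0.03,0],[0,0.04,0],[0,0.04,0],[0,0.04,0],[0,0.04,0],[0,0.04,0]],"roll":[0,0,0,0,0,0,0,0]}' 15
```

```text
time: 23.82
tool_pos: [0.5173, 0.129, 0.1414]
tool_rot: [3.141, 0.0, 0.063]
contact_force: [-0.4, 4.3, -0.8]
opening: 0.0625
time: 24.48
tool_pos: [0.5173, 0.1286, 0.1414]
tool_rot: [-3.141, -0.0, 0.063]
contact_force: [0.9, 6.8, -0.3]
opening: 0.0627
```

```bash
python3 -m crank '{"claw":[0.68,0.68,0.68,0.68,0.68,0.68,0.68,0.68],"delta_pos":[[0,0.01,0],[0,0.02,0],[0,0.03,0],[0,0.04,0],[0,0.04,0],[0,0.04,0],[0,0.04,0],[0,0.04,0]],"roll":[0,0,0,0,0,0,0,0]}' 15; python3 snap.py w18
```

```text
time: 25.15
tool_pos: [0.5173, 0.1286, 0.1414]
tool_rot: [-3.139, -0.0, 0.063]
contact_force: [-0.5, 10.6, -1.9]
opening: 0.0627
25.15 [0.5173 0.1286 0.1414] [-3.1393e+00 -2.0000e-04  6.2600e-02] [-0.55 10.57 -1.87]
```

View pics/w18.png

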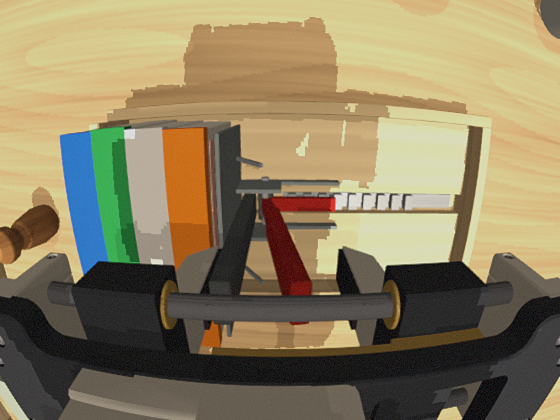

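Locked: a hard stop at 10.6 N with no motion. The sets stay closed together with a small gap to the plate. I'll relieve the push, lift clear and check the lever.

```bash
python3 -m crank '{"claw":[0.68,0.7,0.72,0.74,0.76,0.76,0.76,0.76],"delta_pos":[[0,-0.1,0],[0,-0.2,0],[0,-0.25,0],[0,-0.25,-0.6],[0,-0.25,-1.6],[0,-0.25,-2.8],[0,-0.25,-4],[0,-0.25,-4.94]],"roll":[0,0,0,0,0,0,0,0]}' 15;  python3 -m crank '{"claw":[0.76,0.76,0.76,0.76,0.76,0.76,0.76,0.76],"delta_pos":[[0,0.6,0],[0,1.2,0],[0,1.8,0],[0,2,0],[0,2,0],[0,2,0],[0,2,0],[0,2,0]],"roll":[0,0,0,0,0,0,0,0]}' 15; python3 snap.py w19; python3 -c "
import cv2
cv2.imwrite('pics/w19a.png',cv2.resize(cv2.imread('pics/w19.png')[100:260,120:400],None,fx=2.8,fy=2.8,interpolation=cv2.INTER_CUBIC))"
```

```text
time: 25.87
tool_pos: [0.5173, 0.1328, 0.2673]
tool_rot: [3.141, -0.002, 0.062]
contact_force: [-0.1, -0.3, 0.6]
opening: 0.0697
time: 26.53
tool_pos: [0.5201, 0.0841, 0.2648]
tool_rot: [3.142, 0.0, 0.063]
contact_force: [0.8, 0.2, 0.3]
opening: 0.0698
26.5333 [0.5201 0.0841 0.2648] [3.1416e+00 2.0000e-04 6.3400e-02] [0.79 0.23 0.34]
```

View pics/w19a.png

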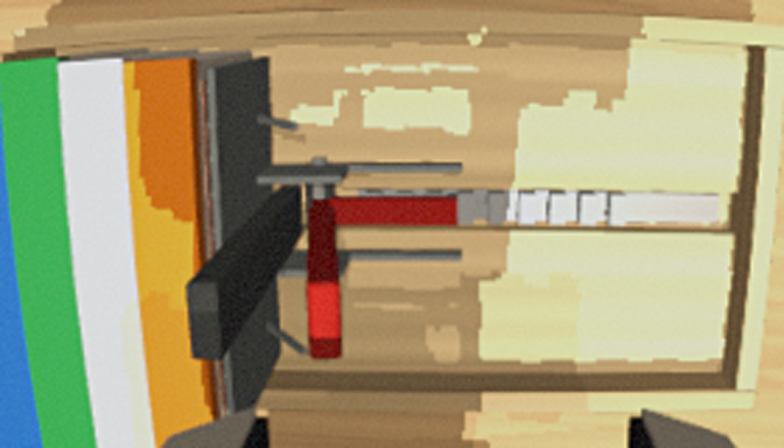

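```bash
python3 - <<'E'
from h import *; import pickle
s,c=pickle.load(open("pics/w19.pkl","rb"))
o=np.array([.517,.109]);a=.061;ex=np.array([np.cos(a),np.sin(a)]);ey=np.array([-ex[1],ex[0]])
for n,x,y,z in [("postF",188,285,.18),("postR",217,284,.18),("postR2",222,354,.18),("levF",308,283,.18),("levR",338,283,.18),("levR2",341,354,.18),("plF_far",208,72,.121),("plR_near",228,415,.121),("oranR_far",195,60,.125),("oranR_near",213,415,.125)]:
    p=watz(c,s,x/2.8+120-.3,y/2.8+100-.3,z); q=p[:2]-o; print(n,(q@ex).round(4),(q@ey).round(4))
E
python3 - <<'E'
from h import *; import pickle
s,c=pickle.load(open("pics/w9.pkl","rb"))
o=np.array([.517,.109]);a=.061;ex=np.array([np.cos(a),np.sin(a)]);ey=np.array([-ex[1],ex[0]])
for n,x,y in [("postF",388,408),("postR",441,408),("levF",592,410),("levR",640,410)]:
    p=watz(c,s,x/4.5+180-.3,y/4.5+110-.3,.18); q=p[:2]-o; print("w9",n,(q@ex).round(4),(q@ey).round(4))
E
```

```text
postF 0.0119 0.0499
postR 0.0121 0.0411
postR2 -0.0091 0.0413
levF 0.0123 0.0149
levR 0.0123 0.0064
levR2 -0.0088 0.0063
plF_far 0.0688 0.0562
plR_near -0.056 0.0572
oranR_far 0.0732 0.0596
oranR_near -0.0543 0.0618
w9 postF 0.0121 -0.0497
w9 postR 0.012 -0.0588
w9 levF 0.0117 -0.085
w9 levR 0.0118 -0.0934
```

Post-to-lever spacing is 43.6 mm, against 43.7 mm when parked with the toe down, so the toe is fully down. I'll take a last overall look.

```bash
python3 - <<'E'
from cell import robot
import cv2
cv2.imwrite("pics/sceneF.png",robot.read_camera("scene")["color"])
E
```

```text
(no output)
```

View pics/sceneF.png

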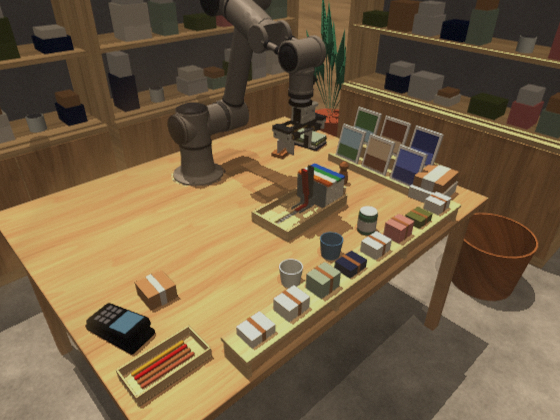

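The scene view shows the four sets upright in the tray at (325,185), the follower behind them, everything else where it was, and the gripper clear above.

```bash
python3 -c "
from cell import robot
print(robot.hand_in())"
```

```text
the job is handed in; nothing more can be done
None
```

The job is done and handed in at about 27 s of the 64 s. The spare stands upright behind the white set, and the follower is locked behind the sets.

**Spare:** I set it on the tray floor under force control, with about 10 N of floor contact, and only then let go.

**Closing up:** With the lever squeezed, I slid the follower forward until the sets stopped against the front wall. The wrist force was 15 N at most, of which about 9 N was sliding friction.

**Locking:** When I let go, the toe landed on a tooth. I nudged the follower back by its post, with the lever let go, until the toe dropped into the next notch.

**Last checks:**
- **Rearward lock:** the follower stopped hard at 10.6 N.
- **Toe:** post-to-lever spacing was 43.6 mm, against 43.7 mm when parked with the toe down, so it is fully down.
- **Surroundings:** the last wide camera view showed nothing else moved, and the robot was clear.
- **Gap:** about 4–6 mm remains between plate and spare, because the follower sits at the rear end of the notch's play. One notch further forward would not fit.
- **Not tested:** I did not test the lock in the forward direction.

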